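# Hover the bridge over its outline on the ukulele top

## Task

Turn the red clamp knob anticlockwise as far as it goes to draw back the blue jaw and free the dark wooden bridge, then take the bridge, carry it over the tool tray and its upright chisels, and hold it level about one centimetre above the dark outline drawn on the ukulele's top, centred and lined up with it, so that the fit can be checked before gluing. Never let the bridge, the gripper or the arm touch the ukulele; leave the tray, the cup, the gouge and the hammer where they are. The job finishes with the bridge still held there in the gripper: do not put it down.

Things in the scene. Friction and masses are not known exactly. Their poses are not given: they have to be found in the camera images.
- clamp_knob (a joint): red clamp knob, rad: 0 clamped, grows turning anticlockwise seen from above, stop at 1.4 (jaw fully back). Starts at 0 to 0.2. Stays where left (friction about 0.04 N m). Draws the blue jaw back 8.6 mm per rad; at 0 the jaw's lip covers the last 9 mm of the bridge's end, so the bridge is free from about 1.1 rad
- knob_grip (a point): point on the knob's vertical axis at the height to grip (88 mm above the bench). The grip is an upright red bar 12 mm thick (its y), 44 mm long (its x), from 24 mm below to 10 mm above this point, on a black disc of radius 24 mm. The point's x, y axes turn with the knob, z up
- fixture: clamp fixture fixed to the bench: plywood base 100 x 250 x 12 mm, origin on the bench, z up. Bridge along its y axis, centre at y = -60 mm, underside 40 mm above the bench on a bed only 22 mm wide under the bridge's middle, so fingers can straddle it. 6 mm pins beside the bridge near its ends. Knob axis at y = +65 mm, housing 56 mm high; between them the blue jaw, lip top 56 mm up
- bridge_mid (a point): centre of the bridge, half-way up. Dark brown wooden ukulele bridge with a white bone strip on top: 32 mm wide (its x) by 120 mm long (its y); the middle 50 mm of its length is 16 mm thick, the two end wings 9 mm; underside 8 mm below this point. z up. About 0.09 kg. Loose; starts in the fixture
- outline (a point): centre of the bridge's outline on the ukulele's top, on the surface (70 mm above the bench). The outline is a dark rectangular line just larger than the bridge; its short side lies along this x, its long side along this y; z up
- uke: ukulele body without its neck, fixed on the bench, 370 mm long, 240 mm wide, flat pale top 70 mm above the bench. Origin on the bench under the outline's centre; x points along the body to the sound hole (125 mm away) and the upper bout (to 273 mm); the tail end is at x = -98 mm
- tray: black tool tray 270 (x) x 130 (y) x 45 mm, loose, 1.6 kg, between the fixture and the ukulele; origin at the centre of its underside. In its middle a wooden rack holds three upright chisels in a row along x, handles up to 123 mm above the bench
- cup: white paper cup with a red band, 76 mm across, 100 mm high, beyond the tray; origin at the centre of its underside; leave alone
- gouge: gouge with a pale wooden handle lying at the left side of the bench; leave alone
- hammer: hammer lying at the right side; leave alone
Things that resemble listed ones, but are neither listed nor needed, are in the scene too. There is more than one size of the part that bears bridge_mid; the job needs the middle-sized.

How it is judged:
By the outcome, as a careful person would: the job done as asked, in the order asked, and still so for the second after the job is handed in, while the arm keeps its last pose, push and grip.
It also fails if it takes over 58 s, if anything falls off the work surface, if the arm or the gripper's body presses on something with over 40 N, if the wrist force passes 120 N, or if a joint passes its speed limit or range.

## Robot

A 6-joint arm with a two-finger parallel gripper is mounted at the origin on the work surface. World frame = base frame: x ahead of the robot, y to its left, z up, the work surface at z = 0. Lengths are in mm, angles in rad, forces in N, time in s.
With the tool pointing down it reaches from about 400 to 925 mm from the base axis. Payload 12.5 kg.
Tool frame: the origin (TCP) lies between the finger pads; the fingertips stand 8 mm ahead of it and the grasp point (between the pads) lies 11 mm behind it; z points along the fingers, y is the line along which they close (so a half turn about z gives the same grasp; the last joint's range is limited). The gripper opens to 95 mm and grips with 3 to 60 N. Pads are 20 mm wide; open, the fingers measure 119 mm over their backs; the gripper's body (75 mm by 180 mm) begins 59 mm behind the grasp point.
Start: joints at [-1.337, 0.491, 1.559, -0, 1.092, -0.106], TCP at [208.335, -589.273, 222.661] pointing down, gripper open.
Joint ranges: [-3.1, 3.1], [-0.84, 2.19], [0.05, 2.79], [-1.13, 4.28], [0.06, 2.93], [-2.69, 2.69]. Speed limits (rad/s): [2.22, 2.22, 2.79, 3.14, 3.14, 3.14].

## Interface

Orientations are given as a unit quaternion [x, y, z, w].
In Python, from rig import status, optics, order gives the robot as it stands.
- The arm moves only by the shell command python3 -m pendant 'ROWS' [FORCE]. ROWS is JSON, a list of rows, each an object with "xyz": the shift along the world's x, y, z in m, a list of three; "twist": the turn, a rotation vector about the world's x, y, z in degrees, a list of three; "claw": the closure, from -1 (fully open) to 1 (shut). In form: [{"xyz": [tx, ty, tz], "twist": [wx, wy, wz], "claw": claw}, ...]. A call has exactly 10 rows; each row is the pose to reach, as a shift and turn from the pose commanded when the call began; what a row does not reach only later rows make up. A row lasts 1/8 s, in which the tool goes at most 62.5 mm and 10.7 degrees, less where a joint would pass 70% of its speed; a pose out of reach is approached as far as the arm can. A call with a gripper value outside its range is refused whole. The fingers move at their own pace and stop on an object; FORCE is the grip in N (left out, the last holds). Time passes only in rows, so rows that repeat a pose let the fingers close, or fill a call up. It gives the time, the measured TCP pose, the force, the opening and the grip force at its end, in the units of the state.
- status.get_obs(): the state, without advancing time (a new reading comes with each control period).
- optics.grab_frame(name): name is "scene" or "top" or "wrist"; returns a dict with "img" (480x640x3 uint8, red, green, blue), "intrinsics" (3x3 intrinsics, pixels), "view" (4x4, takes a point from world to camera coordinates); the wrist camera has in their place "T_tool_cam" (4x4, takes a point from camera to tool coordinates, whose origin is the TCP and whose axes are the flange's). Camera axes: x right, y up, looking along -z (the intrinsics and any distortion apply to the point x, -y, -z); pixel columns grow to the right and rows downward; lengths in mm; the calibration is good to about 2 mm. The wrist camera is an equidistant fisheye: a pixel r from the principal point sees the ray r / f radians off the axis. A picture is of the moment at which its call begins: read the wrist's pose just before it. There is no depth.
- order.sign_off(): hands the job in; it is judged then, once.
The state is a dict: "clock": time; "joints": joint angles; "dq": joint speeds; "joint_efforts": joint torques, N m; "tcp_pos": TCP position; "eef_rot": TCP orientation; "contact_force": force on the tool from outside, world axes, zero at the start; "torque": the same for the moment, N m; "gripper_width": finger opening in mm; "gripper_force": force on a finger pad.
Only numpy, scipy, OpenCV 4.12 (cv2) and the standard library are available. Lean on these libraries where they do the work, as an engineer would, in place of code of your own. Each camera call takes 0.05 s, during which the arm holds its last target. There are 200 camera calls.

## Working session

There is one attempt and no reset: what is moved stays moved. The work goes in short steps, Python scripts to look and compute and a shell command to move; the robot and the scene stay as the last step left them, time stands still between calls to the robot, and variables do not carry over. Pictures are saved under pics/ and viewed, at most 10 in all, crops included, and the job is handed in when it is done.

```bash
mkdir -p pics; cat > h.py <<'E'
import numpy as np, cv2
from rig import status, optics, order
def ray(f,u,v):
    K=np.array(f["intrinsics"]);V=np.array(f["view"]);R=V[:3,:3];t=V[:3,3]
    d=np.array([(u-K[0,2])/K[0,0],-(v-K[1,2])/K[1,1],-1.])
    return -R.T@t, R.T@d
def plane(f,u,v,z):
    o,d=ray(f,u,v); return o+d*(z-o[2])/d[2]
def save(f,n): cv2.imwrite("pics/"+n+".png",cv2.cvtColor(f["img"],cv2.COLOR_RGB2BGR))
E
python3 - <<'E'
from h import *
import pickle
s=status.get_obs();print(s)
for n in("top","scene","wrist"):
    f=optics.grab_frame(n);save(f,n);pickle.dump(f,open(n+".pkl","wb"))
    print(n,f.keys(),np.round(f["intrinsics"],1).tolist(),np.round(f.get("view",f.get("T_tool_cam")),3).tolist())
E
```

```text
{'clock': 0.0, 'joints': array([-1.33661232e+00,  4.91562060e-01,  1.55946288e+00,  2.40073706e-05,
        1.09170652e+00, -1.05580924e-01]), 'dq': array([-0.00038199,  0.00039046, -0.00055766, -0.00038306, -0.00161808,
        0.00055206]), 'joint_efforts': array([-1.96710812e-04, -6.12643790e+01, -2.58175117e+01,  6.92507531e-02,
        4.82877425e-02, -8.75399064e-05]), 'tcp_pos': array([ 208.27226045, -589.01972836,  222.0555691 ]), 'eef_rot': array([ 9.85605421e-01,  1.69061022e-01, -2.59611051e-05, -5.68909418e-04]), 'contact_force': array([ 0.00223469, -0.48033004, -0.52651957]), 'torque': array([-0.02793683, -0.01546881, -0.01669385]), 'gripper_force': 0.0, 'gripper_width': 95.17935633749721}
top dict_keys(['img', 'intrinsics', 'view']) [[509.1, 0.0, 332.4], [0.0, 509.1, 237.2], [0.0, 0.0, 1.0]] [[-0.027, -0.999, -0.019, 23.036], [0.99, -0.029, 0.139, -572.045], [-0.14, -0.015, 0.99, -1416.261], [0.0, 0.0, 0.0, 1.0]]
scene dict_keys(['img', 'intrinsics', 'view']) [[475.9, 0.0, 328.0], [0.0, 475.9, 248.8], [0.0, 0.0, 1.0]] [[-0.78, 0.625, 0.003, 441.907], [-0.437, -0.548, 0.713, 163.282], [0.447, 0.555, 0.701, -1729.006], [0.0, 0.0, 0.0, 1.0]]
wrist dict_keys(['img', 'intrinsics', 'T_tool_cam']) [[371.6, 0.0, 326.3], [0.0, 371.6, 236.7], [0.0, 0.0, 1.0]] [[-0.0, 0.972, 0.236, 65.621], [1.0, 0.0, 0.0, 0.632], [0.0, 0.236, -0.972, -162.629], [0.0, 0.0, 0.0, 1.0]]
```

View pics/top.png

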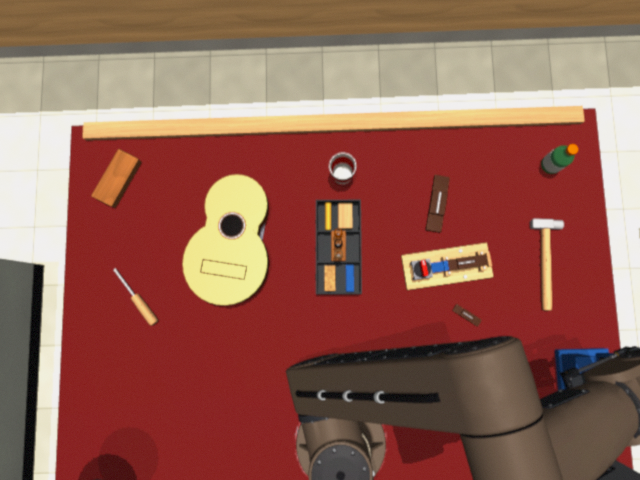

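View pics/scene.png

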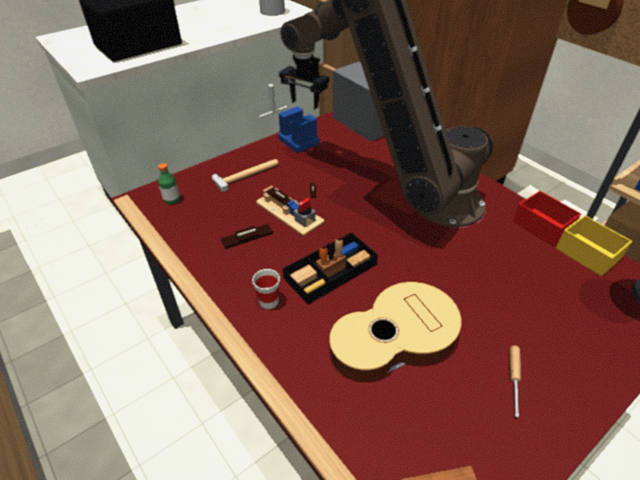

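The top view shows the fixture at about (447,266), with the knob at (422,269) and the bridge at (470,264). The tray is at (338,247) and the outline at (223,269). The spare bridges are at (438,204), larger, and (466,315), smaller. The scene view agrees. Next I'll take coarse positions.

```bash
python3 - <<'E'
from h import *
import pickle
f=pickle.load(open("top.pkl","rb"));im=f["img"]
hsv=cv2.cvtColor(im,cv2.COLOR_RGB2HSV)
for n,u,v,z in[("knob",422,269,90),("bridge",470,264,52),("outline",223,269,70),("hole",232,225,70),("chisel",339,244,110)]:
    print(n,np.round(plane(f,u,v,z)))
def big(m):
    c,_=cv2.findContours(m.astype(np.uint8),cv2.RETR_EXTERNAL,cv2.CHAIN_APPROX_NONE);return max(c,key=cv2.contourArea)
H,S,V=[hsv[...,i].astype(int) for i in range(3)]
roi=np.zeros(H.shape,bool);roi[235:295,395:500]=1
wood=(~((H<8)|(H>172))|(V>170))&roi
print(hsv[255,410],hsv[350,300])
c=big(wood);b=cv2.boxPoints(cv2.minAreaRect(c));print(b)
print([np.round(plane(f,*p,12)) for p in b])
# outline
roi=np.zeros(H.shape,bool);roi[255:285,195:252]=1
print(hsv[290,220],hsv[262,215])
d=roi&(V<np.median(V[roi])-30)
c=np.argwhere(d)[:,::-1].astype(np.float32);r=cv2.minAreaRect(c);print(r,len(c));b=cv2.boxPoints(r)
P=np.array([plane(f,*p,70) for p in b]);print(np.round(P),P.mean(0))
E
```

```text
knob [ 471. -236.   90.]
bridge [ 484. -377.   52.]
outline [488. 314.  70.]
hole [611. 289.  70.]
chisel [543. -11. 110.]
[ 22 102 235] [  1 196 138]
[[400.25916 253.96188]
 [488.2964  241.01523]
 [493.65625 277.4623 ]
 [405.61902 290.40897]]
[array([ 522., -188.,   12.]), array([ 552., -444.,   12.]), array([ 446., -452.,   12.]), array([ 416., -198.,   12.])]
[ 28  97 241] [ 26 108 226]
((223.1444854736328, 269.0606994628906), (45.76921844482422, 14.521461486816406), 8.746161460876465) 147
[[479. 380.  70.]
 [519. 374.  70.]
 [496. 247.  70.]
 [456. 254.  70.]] [487.41228322 313.75288386  70.        ]
```

```bash
python3 -m pendant '[{"xyz":[0.03,0.03,0.02],"twist":[0,0,-3],"claw":-1},{"xyz":[0.07,0.07,0.03],"twist":[0,0,-6],"claw":-1},{"xyz":[0.11,0.11,0.03],"twist":[0,0,-9],"claw":-1},{"xyz":[0.15,0.155,0.03],"twist":[0,0,-12],"claw":-1},{"xyz":[0.19,0.2,0.03],"twist":[0,0,-13],"claw":-1},{"xyz":[0.22,0.24,0.03],"twist":[0,0,-13],"claw":-1},{"xyz":[0.25,0.27,0.03],"twist":[0,0,-13],"claw":-1},{"xyz":[0.265,0.285,0.03],"twist":[0,0,-13],"claw":-1},{"xyz":[0.265,0.285,0.03],"twist":[0,0,-13],"claw":-1},{"xyz":[0.265,0.285,0.03],"twist":[0,0,-13],"claw":-1}]'
cat >> h.py <<'E'
from scipy.spatial.transform import Rotation as Ro
def wgrab():
    s=status.get_obs();f=optics.grab_frame("wrist");f["R"]=Ro.from_quat(s["eef_rot"]).as_matrix();f["p"]=np.array(s["tcp_pos"]);f["s"]=s;return f
def wplane(f,u,v,z):
    K=np.array(f["intrinsics"]);T=np.array(f["T_tool_cam"])
    x=(u-K[0,2])/K[0,0];y=(v-K[1,2])/K[1,1];r=np.hypot(x,y);k=np.sin(r)/r if r>1e-9 else 1
    d=f["R"]@T[:3,:3]@np.array([x*k,-y*k,-np.cos(r)]);o=f["R"]@T[:3,3]+f["p"]
    return o+d*(z-o[2])/d[2]
E
python3 - <<'E'
from h import *
import pickle
f=wgrab();pickle.dump(f,open("w1.pkl","wb"));save(f,"w1");print(f["s"]["clock"],f["p"],f["s"]["joints"],f["s"]["eef_rot"])
E
```

```text
clock: 1.4
tcp_pos: [472.9, -304.6, 252.5]
eef_rot: [0.998, 0.056, -0.0, -0.0]
contact_force: [-0.2, -0.1, 0.1]
gripper_width: 95.2
gripper_force: 0.0
1.4 [ 472.90979598 -304.63692429  252.5333503 ] [-6.89579633e-01  3.72155734e-01  1.67548395e+00 -2.56693182e-04
  1.09423669e+00  7.68565429e-01] [ 9.98410797e-01  5.63546519e-02 -1.81584756e-04 -1.25157361e-05]
```

View pics/w1.png

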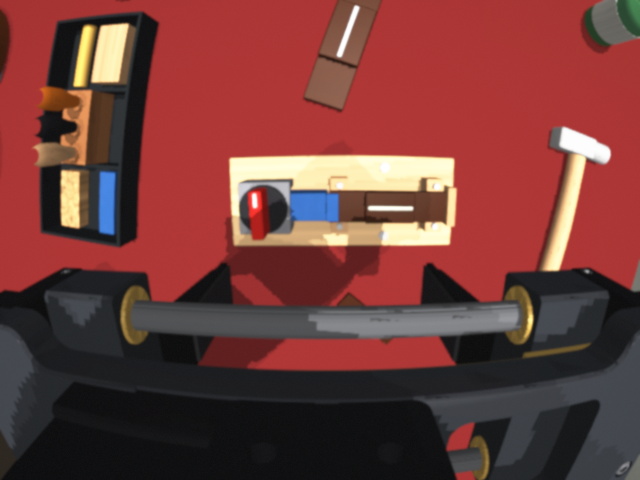

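Wrist view: the fixture base has corners near (231,157), (454,157), (452,245) and (233,245). The red bar is at (258,213), the jaw at (315,206) and the bridge at about (395,208) with its white strip at (390,208). The chisels are well to the left.

```bash
python3 - <<'E'
from h import *
import pickle
f=pickle.load(open("w1.pkl","rb"));im=f["img"]
hsv=cv2.cvtColor(im,cv2.COLOR_RGB2HSV);H,S,V=[hsv[...,i].astype(int) for i in range(3)]
def cont(m,x0,x1,y0,y1):
    r=np.zeros(H.shape,np.uint8);r[y0:y1,x0:x1]=m[y0:y1,x0:x1]
    c,_=cv2.findContours(r,cv2.RETR_EXTERNAL,cv2.CHAIN_APPROX_NONE);return max(c,key=cv2.contourArea)[:,0].astype(float)
def rect(c,z,n):
    P=np.array([wplane(f,*p,z)[:2] for p in c]).astype(np.float32)
    r=cv2.minAreaRect(P);b=cv2.boxPoints(r);e=[b[1]-b[0],b[2]-b[1]];e=max(e,key=np.linalg.norm)
    print(n,np.round(r[0],1),np.round(r[1],1),"long axis deg",np.round(np.degrees(np.arctan2(e[1],e[0]))%180,1))
print(hsv[165,300],hsv[130,300],hsv[213,258],hsv[235,258],hsv[208,390])
rect(cont((H>10)&(H<30)&(S>30),215,470,145,256),12,"base")
rect(cont((S<60)&(V>140),360,420,200,216),56,"strip")
m=((H<8)|(H>172))&(S>150)
for t in (150,): rect(cont(m&(V>60),245,272,186,242),98,"bar")
c=cont(m&(V>60),245,272,186,242);print(c.min(0),c.max(0))
rect(cont((H<20)&(S>50)&(V<130),335,452,180,232),52,"bridge")
rect(cont((H>100)&(H<125)&(S>120),285,345,180,232),50,"jaw")
big=cv2.resize(im[140:260,220:470],None,fx=3.2,fy=3.2,interpolation=cv2.INTER_CUBIC);cv2.imwrite("pics/w1c.png",big[...,::-1])
E
```

```text
[ 28  34 255] [  0 177 176] [  1 213 182] [  1 214 176] [ 30   3 254]
base [ 483.4 -324.1] [101.1 254.7] long axis deg 96.6
strip [ 488.1 -367.2] [ 5.  46.4] long axis deg 96.9
bar [ 475.5 -245.1] [45.6 17.9] long axis deg 9.4
[248. 188.] [269. 239.]
bridge [ 488.2 -371.5] [ 48.1 112.6] long axis deg 104.0
jaw [ 480.3 -292.2] [29.3 47.9] long axis deg 96.4
```

View pics/w1c.png

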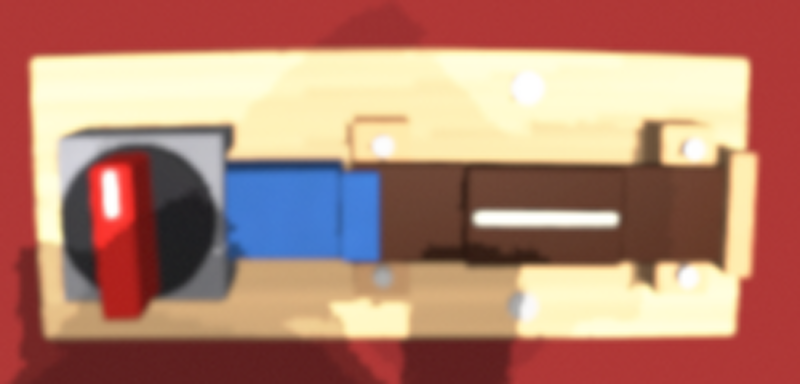

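The crop shows the bar's top face between about (88,165) and (145,315), tilted slightly anticlockwise. The disc is centred at about (139,220), and the bridge is held by the lip up to column 380.

```bash
python3 - <<'E'
from h import *
import pickle
f=pickle.load(open("w1.pkl","rb"))
q=lambda u,v,z:np.round(wplane(f,220+u/3.2,140+v/3.2,z)[:2],1)
print("disc",q(139,220,62),"bartop",q(115,239,98))
a,b=q(88,168,98),q(103,318,98);d=a-b;print("left edge",a,b,np.degrees(np.arctan2(d[1],d[0])))
print("bridge thick corners",[q(*p,56) for p in((467,168),(467,265),(622,265),(622,168))],"wing end",q(725,215,49))
g=pickle.load(open("top.pkl","rb"));print("top strip",plane(g,469,263.5,56),plane(g,422,269,98))
E
```

```text
disc [ 473.9 -243.8] bartop [ 474.5 -243. ]
left edge [ 493.3 -234. ] [ 451.8 -241.2] 9.842499396515603
bridge thick corners [array([ 499.9, -341.2]), array([ 470. , -345.1]), array([ 475.7, -394.1]), array([ 506. , -389.3])] wing end [ 494.9 -427.8]
top strip [ 484.74705507 -372.88231325   56.        ] [ 469.97269299 -234.54148912   98.        ]
```

```bash
python3 -m pendant '[{"xyz":[0.001,0.03,0],"twist":[0,0,2],"claw":-1},{"xyz":[0.001,0.055,-0.02],"twist":[0,0,3.5],"claw":-1},{"xyz":[0.001,0.061,-0.06],"twist":[0,0,3.5],"claw":-1},{"xyz":[0.001,0.061,-0.1],"twist":[0,0,3.5],"claw":-1},{"xyz":[0.001,0.061,-0.13],"twist":[0,0,3.5],"claw":-1},{"xyz":[0.001,0.061,-0.155],"twist":[0,0,3.5],"claw":-1},{"xyz":[0.001,0.061,-0.165],"twist":[0,0,3.5],"claw":-1},{"xyz":[0.001,0.061,-0.172],"twist":[0,0,3.5],"claw":-1},{"xyz":[0.001,0.061,-0.172],"twist":[0,0,3.5],"claw":-1},{"xyz":[0.001,0.061,-0.172],"twist":[0,0,3.5],"claw":0}]' 25
python3 -m pendant '[{"xyz":[0,0,0],"twist":[0,0,0],"claw":0.7},{"xyz":[0,0,0],"twist":[0,0,0],"claw":1},{"xyz":[0,0,0],"twist":[0,0,0],"claw":1},{"xyz":[0,0,0],"twist":[0,0,0],"claw":1},{"xyz":[0,0,0],"twist":[0,0,0],"claw":1},{"xyz":[0,0,0],"twist":[0,0,0],"claw":1},{"xyz":[0,0,0],"twist":[0,0,0],"claw":1},{"xyz":[0,0,0],"twist":[0,0,0],"claw":1},{"xyz":[0,0,0],"twist":[0,0,0],"claw":1},{"xyz":[0,0,0],"twist":[0,0,0],"claw":1}]' 25
python3 -c "
from h import *
f=wgrab();save(f,'w2');print(f['s']['torque'],f['s']['joints'])"
```

```text
clock: 2.7
tcp_pos: [474.6, -243.5, 81.3]
eef_rot: [0.996, 0.087, 0.0, 0.0]
contact_force: [0.6, 0.2, 0.1]
gripper_width: 89.8
gripper_force: 0.0
clock: 3.95
tcp_pos: [473.9, -242.2, 80.6]
eef_rot: [0.996, 0.087, -0.0, -0.001]
contact_force: [0.2, 7.2, 3.7]
gripper_width: 12.1
gripper_force: 25.0
[ 1.32192672  0.01491132 -0.01554099] [-5.96908962e-01  5.56149606e-01  1.92289411e+00  1.27493639e-03
  6.64467316e-01  7.99171285e-01]
```

View pics/w2.png

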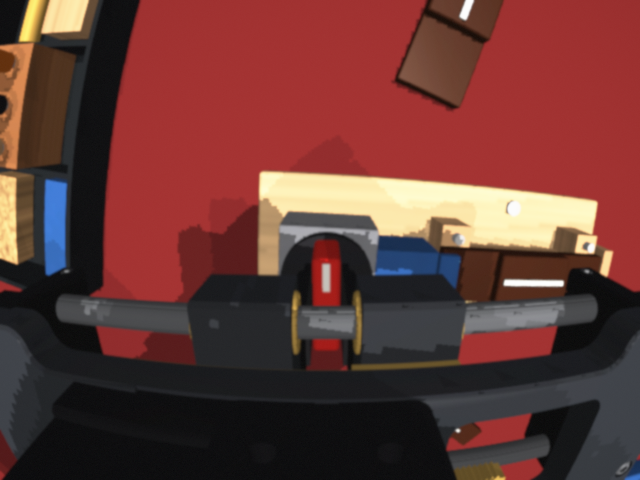

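The bar is held between the pads at (325,300), with the width reading 12 mm. Now I'll turn it.

```bash
python3 -m pendant '[{"xyz":[0,0.001,0],"twist":[0,0,8],"claw":1},{"xyz":[0,0.001,0],"twist":[0,0,16],"claw":1},{"xyz":[0,0.001,0],"twist":[0,0,24],"claw":1},{"xyz":[0,0.001,0],"twist":[0,0,32],"claw":1},{"xyz":[0,0.001,0],"twist":[0,0,40],"claw":1},{"xyz":[0,0.001,0],"twist":[0,0,48],"claw":1},{"xyz":[0,0.001,0],"twist":[0,0,56],"claw":1},{"xyz":[0,0.001,0],"twist":[0,0,63],"claw":1},{"xyz":[0,0.001,0],"twist":[0,0,69],"claw":1},{"xyz":[0,0.001,0],"twist":[0,0,72],"claw":1}]'
python3 -c "
from h import *
s=status.get_obs();print(s['torque'],Ro.from_quat(s['eef_rot']).as_euler('ZYX',degrees=True))"
```

```text
clock: 5.25
tcp_pos: [473.7, -241.7, 80.7]
eef_rot: [0.754, 0.657, -0.0, -0.001]
contact_force: [-3.2, 3.3, 3.0]
gripper_width: 12.0
gripper_force: 25.0
[ 0.39428962  0.46353059 -0.09645532] [ 8.21080446e+01 -5.08792988e-02 -1.79912281e+02]
```

```bash
python3 -m pendant '[{"xyz":[0,0,0],"twist":[0,0,1],"claw":1},{"xyz":[0,0,0],"twist":[0,0,2],"claw":1},{"xyz":[0,0,0],"twist":[0,0,3],"claw":1},{"xyz":[0,0,0],"twist":[0,0,4],"claw":1},{"xyz":[0,0,0],"twist":[0,0,5],"claw":1},{"xyz":[0,0,0],"twist":[0,0,6],"claw":1},{"xyz":[0,0,0],"twist":[0,0,7],"claw":1},{"xyz":[0,0,0],"twist":[0,0,7],"claw":1},{"xyz":[0,0,0],"twist":[0,0,7],"claw":1},{"xyz":[0,0,0],"twist":[0,0,7],"claw":1}]'
python3 -c "
from h import *
s=status.get_obs();print(s['torque'],Ro.from_quat(s['eef_rot']).as_euler('ZYX',degrees=True))"
```

```text
clock: 6.5
tcp_pos: [473.6, -241.7, 80.6]
eef_rot: [0.714, 0.7, 0.0, -0.001]
contact_force: [-4.7, 2.8, 3.9]
gripper_width: 12.4
gripper_force: 25.4
[ 0.69054694  0.62575502 -0.59115457] [ 8.88490445e+01 -8.28837786e-02 -1.79919984e+02]
```

The torque of -0.6 N m shows the stop is reached. I'll release, lift and move over the bridge.

```bash
python3 -m pendant '[{"xyz":[0,0,0],"twist":[0,0,0],"claw":0},{"xyz":[0,0,0],"twist":[0,0,0],"claw":-0.3},{"xyz":[0,0,0],"twist":[0,0,0],"claw":-0.3},{"xyz":[0,0,0.02],"twist":[0,0,0],"claw":-0.3},{"xyz":[0,0,0.06],"twist":[0,0,0],"claw":-0.3},{"xyz":[0.005,-0.03,0.1],"twist":[0,0,3],"claw":-0.3},{"xyz":[0.01,-0.07,0.12],"twist":[0,0,6],"claw":-0.3},{"xyz":[0.014,-0.11,0.12],"twist":[0,0,7.7],"claw":-0.3},{"xyz":[0.014,-0.125,0.12],"twist":[0,0,7.7],"claw":-0.3},{"xyz":[0.014,-0.125,0.12],"twist":[0,0,7.7],"claw":-0.3}]'
python3 - <<'E'
from h import *
import pickle
f=wgrab();pickle.dump(f,open("w3.pkl","wb"));save(f,"w3");print(f["p"],f["s"]["eef_rot"])
E
```

```text
clock: 7.75
tcp_pos: [487.9, -367.3, 200.0]
eef_rot: [0.665, 0.746, 0.0, -0.001]
contact_force: [0.5, 0.3, -0.4]
gripper_width: 62.0
gripper_force: 0.0
[ 487.94414832 -367.32700855  199.99839563] [ 6.65402997e-01  7.46484117e-01  1.00866396e-04 -5.51495883e-04]
```

View pics/w3.png

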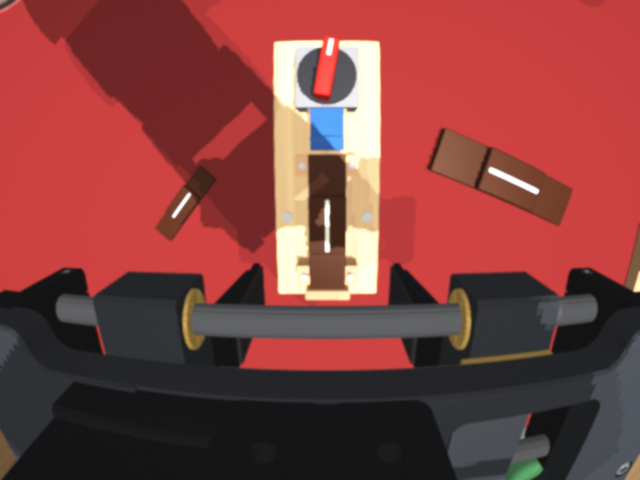

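The knob has turned and the jaw is drawn back, with its edge at row 150 against the bridge end at row 155. The strip runs from (327,200) to (327,252). I'll refine the bridge pose.

```bash
python3 - <<'E'
from h import *
import pickle
f=pickle.load(open("w3.pkl","rb"));im=f["img"]
hsv=cv2.cvtColor(im,cv2.COLOR_RGB2HSV);S,V=hsv[...,1],hsv[...,2]
def pts(m,x0,x1,y0,y1):
    a=np.argwhere(m[y0:y1,x0:x1])[:,::-1]+[x0,y0];return a.astype(float)
def rep(a,z,n):
    P=np.array([wplane(f,*p,z)[:2] for p in a]).astype(np.float32);r=cv2.minAreaRect(P);b=cv2.boxPoints(r);e=max([b[1]-b[0],b[2]-b[1]],key=np.linalg.norm)
    print(n,r[0],r[1],np.degrees(np.arctan2(e[1],e[0]))%180)
rep(pts((S<90)&(V>120),315,340,190,260),56.5,"strip")
rep(pts((V<100),305,350,156,288),52,"bridge")
a=wplane(f,308,157,49);b=wplane(f,346,157,49);c=wplane(f,308,289,49);d=wplane(f,348,289,49)
print(a,b,c,d,(a+b+c+d)/4)
print(Ro.from_quat(f["s"]["eef_rot"]).as_euler('ZYX',degrees=True))
E
```

```text
strip (487.8294982910156, -366.99090576171875) (5.853410243988037, 45.690921783447266) 96.678986
bridge (485.5562438964844, -347.6613464355469) (29.68294334411621, 78.27478790283203) 97.00983
[ 465.81906556 -311.55477194   49.        ] [ 497.47391767 -307.90978023   49.        ] [ 478.00143784 -428.44081568   49.        ] [ 514.01278833 -424.31358044   49.        ] [ 488.82680235 -368.05473707   49.        ]
[ 9.65734686e+01 -5.48664147e-02 -1.79966577e+02]
```

```bash
python3 -m pendant '[{"xyz":[0,0,-0.03],"twist":[0,0,0],"claw":-0.3},{"xyz":[0,0,-0.07],"twist":[0,0,0],"claw":-0.3},{"xyz":[0,0,-0.11],"twist":[0,0,0],"claw":-0.3},{"xyz":[0,0,-0.135],"twist":[0,0,0],"claw":-0.3},{"xyz":[0,0,-0.15],"twist":[0,0,0],"claw":-0.3},{"xyz":[0,0,-0.158],"twist":[0,0,0],"claw":-0.3},{"xyz":[0,0,-0.163],"twist":[0,0,0],"claw":-0.3},{"xyz":[0,0,-0.163],"twist":[0,0,0],"claw":-0.3},{"xyz":[0,0,-0.163],"twist":[0,0,0],"claw":0.2},{"xyz":[0,0,-0.163],"twist":[0,0,0],"claw":0.5}]' 30
python3 -m pendant '[{"xyz":[0,0,0],"twist":[0,0,0],"claw":1},{"xyz":[0,0,0],"twist":[0,0,0],"claw":1},{"xyz":[0,0,0],"twist":[0,0,0],"claw":1},{"xyz":[0,0,0],"twist":[0,0,0],"claw":1},{"xyz":[0,0,0.005],"twist":[0,0,0],"claw":1},{"xyz":[0,0,0.01],"twist":[0,0,0],"claw":1},{"xyz":[0,0,0.02],"twist":[0,0,0],"claw":1},{"xyz":[0,0,0.035],"twist":[0,0,0],"claw":1},{"xyz":[0,0,0.05],"twist":[0,0,0],"claw":1},{"xyz":[0,0,0.05],"twist":[0,0,0],"claw":1}]'
```

```text
clock: 9.05
tcp_pos: [488.4, -367.4, 38.1]
eef_rot: [0.665, 0.747, 0.0, 0.0]
contact_force: [0.3, -0.8, -0.0]
gripper_width: 47.2
gripper_force: 0.0
clock: 10.3
tcp_pos: [488.8, -367.7, 89.4]
eef_rot: [0.665, 0.747, -0.0, 0.001]
contact_force: [0.9, -0.8, -0.7]
gripper_width: 31.8
gripper_force: 30.0
```

The bridge is held. I'll lift it and carry it over the tray.

```bash
python3 -m pendant '[{"xyz":[0,0,0.03],"twist":[0,0,0],"claw":1},{"xyz":[0,0,0.07],"twist":[0,0,0],"claw":1},{"xyz":[0,0.01,0.11],"twist":[0,0,0],"claw":1},{"xyz":[0,0.03,0.135],"twist":[0,0,-2],"claw":1},{"xyz":[0,0.06,0.145],"twist":[0,0,-4],"claw":1},{"xyz":[0,0.1,0.145],"twist":[0,0,-6],"claw":1},{"xyz":[0,0.145,0.145],"twist":[0,0,-8],"claw":1},{"xyz":[0,0.19,0.145],"twist":[0,0,-10],"claw":1},{"xyz":[0,0.235,0.145],"twist":[0,0,-12],"claw":1},{"xyz":[0,0.28,0.145],"twist":[0,0,-14],"claw":1}]'
python3 -m pendant '[{"xyz":[0,0.045,0],"twist":[0,0,-1],"claw":1},{"xyz":[0,0.09,0],"twist":[0,0,-2],"claw":1},{"xyz":[0,0.135,0],"twist":[0,0,-3],"claw":1},{"xyz":[0,0.18,0],"twist":[0,0,-3],"claw":1},{"xyz":[0,0.22,0],"twist":[0,0,-3],"claw":1},{"xyz":[0,0.255,0],"twist":[0,0,-3],"claw":1},{"xyz":[0,0.275,0],"twist":[0,0,-3],"claw":1},{"xyz":[0,0.285,0],"twist":[0,0,-3],"claw":1},{"xyz":[0,0.285,0],"twist":[0,0,-3],"claw":1},{"xyz":[0,0.285,0],"twist":[0,0,-3],"claw":1}]'
python3 - <<'E'
from h import *
import pickle
f=wgrab();pickle.dump(f,open("w4.pkl","wb"));save(f,"w4");print(f["p"],Ro.from_quat(f["s"]["eef_rot"]).as_euler('ZYX',degrees=True))
E
```

```text
clock: 11.55
tcp_pos: [488.0, -85.9, 232.5]
eef_rot: [0.751, 0.66, -0.0, -0.0]
contact_force: [0.6, 0.4, -0.8]
gripper_width: 32.1
gripper_force: 30.0
clock: 12.8
tcp_pos: [488.4, 197.1, 232.6]
eef_rot: [0.768, 0.64, -0.0, 0.0]
contact_force: [-0.6, 0.2, -0.6]
gripper_width: 31.9
gripper_force: 30.0
[488.35849973 197.06913745 232.59926958] [ 7.96355270e+01  1.20417828e-02 -1.79997255e+02]
```

View pics/w4.png

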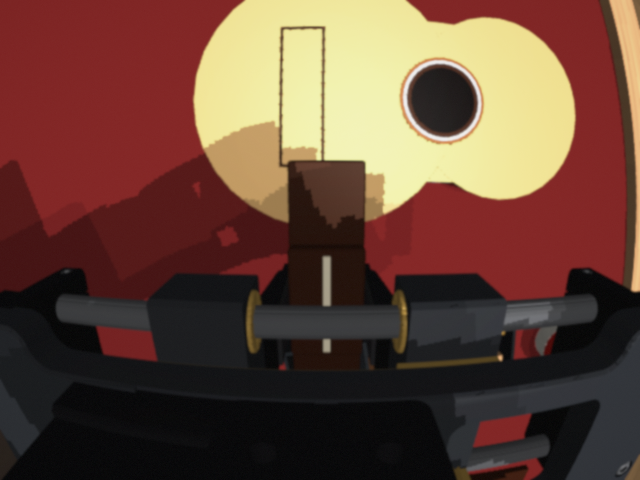

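The outline's corners are at (282,28), (324,27), (323,163) and (281,165). The held bridge's far end is at row 161, columns 289–364, and its step at row 246.

```bash
python3 - <<'E'
from h import *
import pickle
f=pickle.load(open("w4.pkl","rb"));g=cv2.cvtColor(f["img"],cv2.COLOR_RGB2GRAY)
bh=cv2.morphologyEx(g,cv2.MORPH_BLACKHAT,np.ones((9,9)))
def edge(x0,x1,y0,y1,ax):
    P=[]
    rng=range(y0,y1) if ax==0 else range(x0,x1)
    for k in rng:
        s=bh[k,x0:x1] if ax==0 else bh[y0:y1,k]
        s=s.astype(float);s[s<15]=0
        if s.sum()==0: continue
        c=(s*np.arange(len(s))).sum()/s.sum()
        P.append(wplane(f,*( (x0+c,k) if ax==0 else (k,y0+c)),70)[:2])
    vx,vy,x,y=cv2.fitLine(np.array(P,np.float32),cv2.DIST_HUBER,0,.01,.01).ravel();print(len(P),np.degrees(np.arctan2(vy,vx)));return np.array([vx,vy]),np.array([x,y])
def X(a,b):
    t=np.linalg.solve(np.c_[a[0],-b[0]],b[1]-a[1]);return a[1]+a[0]*t[0]
L=edge(275,290,34,155,0);R=edge(317,331,34,155,0);T=edge(288,318,21,34,1)
c=[X(L,T),X(R,T)];
B=edge(285,288,158,171,1) if 0 else None
bl=wplane(f,281.5,165,70)[:2];br=wplane(f,323.5,163,70)[:2]
print(c,bl,br,np.linalg.norm(c[0]-bl),"ctr",(c[0]+c[1]+bl+br)/4)
d=(L[0]+R[0]*np.sign(L[0]@R[0]));d/=np.linalg.norm(d);d*=np.sign(d[1]);n=np.array([d[1],-d[0]])
print("yaw",np.degrees(np.arctan2(d[1],d[0]))-90,"width",abs(n@(c[0]-c[1])),"len",(d@(c[0]+c[1]-bl-br))/2)
# held bridge
z=f["p"][2]+11; Rr=f["R"]
def rel(u,v,zz): q=wplane(f,u,v,zz)-f["p"];return np.round(Rr.T@q,1)
print("wing end",rel(289,161,z+1),rel(364,161,z+1),"step",rel(290,246,z+8),rel(364,246,z+8),"strip",rel(326.5,256,z+9),rel(326.5,352,z+9))
E
```

```text
121 79.092606
121 79.16983
30 -10.336475
[array([481.2946 , 376.27786], dtype=float32), array([517.22644, 369.7243 ], dtype=float32)] [458.96918675 253.99083608] [495.37748682 248.79288019] 124.30824712167083 ctr [488.21691741 312.19647838]
yaw -10.868782 width 36.523037 len 123.59253051801255
wing end [ 60.1 -15.  -12. ] [ 60.1  15.3 -12. ] step [ 26.5 -14.6 -19. ] [ 26.5  15.2 -19. ] strip [ 22.6   0.1 -20. ] [-22.    0.1 -20. ]
```

Outline centre is (488, 312) with yaw about -10.7°, and the bridge is centred in the grip. At 1 cm height, though, the fingertips would reach down to about 69.5 mm, which is the uke's top, so the grip is too low. I'll go back the same way, seat the bridge on its bed and grip it 6 mm higher.

```bash
python3 -m pendant '[{"xyz":[0,-0.03,0],"twist":[0,0,1],"claw":1},{"xyz":[0,-0.075,0],"twist":[0,0,2],"claw":1},{"xyz":[0,-0.125,0],"twist":[0,0,3],"claw":1},{"xyz":[0,-0.175,0],"twist":[0,0,5],"claw":1},{"xyz":[0,-0.225,0],"twist":[0,0,7],"claw":1},{"xyz":[0,-0.275,0],"twist":[0,0,9],"claw":1},{"xyz":[0,-0.325,0],"twist":[0,0,11],"claw":1},{"xyz":[0,-0.375,0],"twist":[0,0,13],"claw":1},{"xyz":[0,-0.425,0],"twist":[0,0,15],"claw":1},{"xyz":[0,-0.475,0],"twist":[0,0,17],"claw":1}]'
python3 -m pendant '[{"xyz":[0,-0.045,0],"twist":[0,0,0],"claw":1},{"xyz":[0,-0.075,0],"twist":[0,0,0],"claw":1},{"xyz":[0,-0.09,0],"twist":[0,0,0],"claw":1},{"xyz":[0,-0.09,-0.03],"twist":[0,0,0],"claw":1},{"xyz":[0,-0.09,-0.07],"twist":[0,0,0],"claw":1},{"xyz":[0,-0.09,-0.11],"twist":[0,0,0],"claw":1},{"xyz":[0,-0.09,-0.14],"twist":[0,0,0],"claw":1},{"xyz":[0,-0.09,-0.16],"twist":[0,0,0],"claw":1},{"xyz":[0,-0.09,-0.165],"twist":[0,0,0],"claw":1},{"xyz":[0,-0.09,-0.165],"twist":[0,0,0],"claw":1}]'
python3 - <<'E'
from h import *
import pickle
f=wgrab();pickle.dump(f,open("w5.pkl","wb"));save(f,"w5");print(f["p"],Ro.from_quat(f["s"]["eef_rot"]).as_euler('ZYX',degrees=True))
E
```

```text
clock: 14.1
tcp_pos: [487.6, -279.6, 232.8]
eef_rot: [0.665, 0.747, 0.0, 0.0]
contact_force: [0.7, 0.7, -1.6]
gripper_width: 31.9
gripper_force: 30.0
clock: 15.35
tcp_pos: [488.4, -367.2, 68.1]
eef_rot: [0.665, 0.747, 0.0, 0.0]
contact_force: [0.7, 0.7, 0.3]
gripper_width: 31.7
gripper_force: 30.0
[ 488.44886743 -367.23003245   68.10448067] [9.66765182e+01 1.18424227e-02 1.79985199e+02]
```

View pics/w5.png

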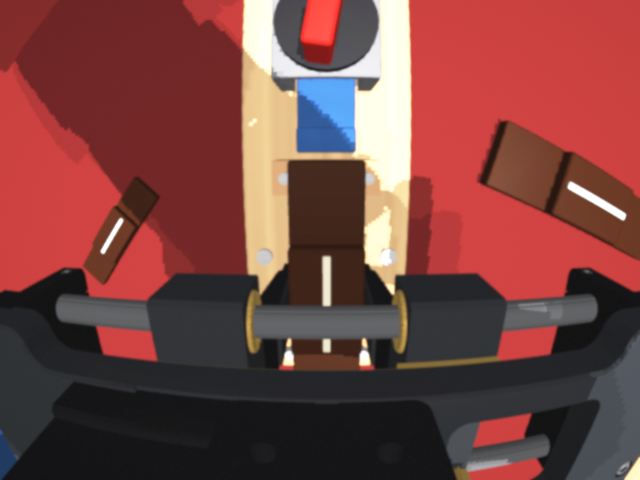

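The bridge hangs centred between the pins at (285,180) and (370,180), clear of the jaw. I'll lower it, check the force and re-grip.

```bash
python3 -m pendant '[{"xyz":[0,0,-0.01],"twist":[0,0,0],"claw":1},{"xyz":[0,0,-0.018],"twist":[0,0,0],"claw":1},{"xyz":[0,0,-0.024],"twist":[0,0,0],"claw":1},{"xyz":[0,0,-0.027],"twist":[0,0,0],"claw":1},{"xyz":[0,0,-0.029],"twist":[0,0,0],"claw":1},{"xyz":[0,0,-0.03],"twist":[0,0,0],"claw":1},{"xyz":[0,0,-0.03],"twist":[0,0,0],"claw":1},{"xyz":[0,0,-0.03],"twist":[0,0,0],"claw":1},{"xyz":[0,0,-0.03],"twist":[0,0,0],"claw":1},{"xyz":[0,0,-0.03],"twist":[0,0,0],"claw":1}]'
```

```text
clock: 16.65
tcp_pos: [488.4, -367.3, 37.8]
eef_rot: [0.665, 0.747, 0.0, 0.0]
contact_force: [-0.6, 0.7, 1.6]
gripper_width: 31.6
gripper_force: 30.0
```

```bash
python3 -m pendant '[{"xyz":[0,0,0],"twist":[0,0,0],"claw":0},{"xyz":[0,0,0],"twist":[0,0,0],"claw":0},{"xyz":[0,0,0],"twist":[0,0,0],"claw":0},{"xyz":[0,0,0.003],"twist":[0,0,0],"claw":0},{"xyz":[0,0,0.006],"twist":[0,0,0],"claw":0},{"xyz":[0,0,0.006],"twist":[0,0,0],"claw":0},{"xyz":[0,0,0.006],"twist":[0,0,0],"claw":1},{"xyz":[0,0,0.006],"twist":[0,0,0],"claw":1},{"xyz":[0,0,0.006],"twist":[0,0,0],"claw":1},{"xyz":[0,0,0.006],"twist":[0,0,0],"claw":1}]' 40
python3 -m pendant '[{"xyz":[0,0,0],"twist":[0,0,0],"claw":1},{"xyz":[0,0,0],"twist":[0,0,0],"claw":1},{"xyz":[0,0,0.005],"twist":[0,0,0],"claw":1},{"xyz":[0,0,0.015],"twist":[0,0,0],"claw":1},{"xyz":[0,0,0.035],"twist":[0,0,0],"claw":1},{"xyz":[0,0,0.07],"twist":[0,0,0],"claw":1},{"xyz":[0,0,0.11],"twist":[0,0,0],"claw":1},{"xyz":[0,0,0.15],"twist":[0,0,0],"claw":1},{"xyz":[0,0.01,0.18],"twist":[0,0,0],"claw":1},{"xyz":[0,0.03,0.19],"twist":[0,0,0],"claw":1}]'
```

```text
clock: 17.9
tcp_pos: [488.3, -367.3, 43.6]
eef_rot: [0.665, 0.747, 0.0, -0.0]
contact_force: [0.6, 0.2, 0.2]
gripper_width: 31.7
gripper_force: 40.0
clock: 19.15
tcp_pos: [488.5, -337.1, 235.7]
eef_rot: [0.665, 0.747, 0.0, 0.002]
contact_force: [1.0, -0.1, -0.9]
gripper_width: 31.6
gripper_force: 40.0
```

```bash
python3 -m pendant '[{"xyz":[0,0.03,0],"twist":[0,0,-1],"claw":1},{"xyz":[0,0.07,0],"twist":[0,0,-3],"claw":1},{"xyz":[0,0.115,0],"twist":[0,0,-5],"claw":1},{"xyz":[0,0.16,0],"twist":[0,0,-7],"claw":1},{"xyz":[0,0.205,0],"twist":[0,0,-9],"claw":1},{"xyz":[0,0.25,0],"twist":[0,0,-11],"claw":1},{"xyz":[0,0.295,0],"twist":[0,0,-13],"claw":1},{"xyz":[0,0.34,0],"twist":[0,0,-15],"claw":1},{"xyz":[0,0.385,0],"twist":[0,0,-17],"claw":1},{"xyz":[0,0.43,0],"twist":[0,0,-17.3],"claw":1}]'
python3 -m pendant '[{"xyz":[0,0.045,0],"twist":[0,0,0],"claw":1},{"xyz":[0,0.09,0],"twist":[0,0,0],"claw":1},{"xyz":[0,0.13,0],"twist":[0,0,0],"claw":1},{"xyz":[0,0.165,0],"twist":[0,0,0],"claw":1},{"xyz":[0,0.19,0],"twist":[0,0,0],"claw":1},{"xyz":[0,0.205,0],"twist":[0,0,0],"claw":1},{"xyz":[0,0.215,0],"twist":[0,0,0],"claw":1},{"xyz":[0,0.219,0],"twist":[0,0,0],"claw":1},{"xyz":[0,0.219,0],"twist":[0,0,0],"claw":1},{"xyz":[0,0.219,0],"twist":[0,0,0],"claw":1}]'
python3 -m pendant '[{"xyz":[0,0,-0.03],"twist":[0,0,0],"claw":1},{"xyz":[0,0,-0.06],"twist":[0,0,0],"claw":1},{"xyz":[0,0,-0.08],"twist":[0,0,0],"claw":1},{"xyz":[0,0,-0.095],"twist":[0,0,0],"claw":1},{"xyz":[0,0,-0.105],"twist":[0,0,0],"claw":1},{"xyz":[0,0,-0.11],"twist":[0,0,0],"claw":1},{"xyz":[0,0,-0.112],"twist":[0,0,0],"claw":1},{"xyz":[0,0,-0.112],"twist":[0,0,0],"claw":1},{"xyz":[0,0,-0.112],"twist":[0,0,0],"claw":1},{"xyz":[0,0,-0.112],"twist":[0,0,0],"claw":1}]'
python3 - <<'E'
from h import *
import pickle
f=wgrab();pickle.dump(f,open("w6.pkl","wb"));save(f,"w6");print(f["p"],Ro.from_quat(f["s"]["eef_rot"]).as_euler('ZYX',degrees=True))
E
```

```text
clock: 20.4
tcp_pos: [487.1, 94.7, 233.1]
eef_rot: [0.77, 0.638, -0.0, -0.0]
contact_force: [1.4, -0.7, 0.2]
gripper_width: 31.9
gripper_force: 40.0
clock: 21.65
tcp_pos: [488.4, 311.2, 233.7]
eef_rot: [0.77, 0.638, 0.0, 0.0]
contact_force: [0.4, 0.4, -0.2]
gripper_width: 31.8
gripper_force: 40.0
clock: 22.9
tcp_pos: [488.4, 311.8, 121.9]
eef_rot: [0.77, 0.639, 0.0, 0.0]
contact_force: [0.5, -0.1, -2.0]
gripper_width: 32.1
gripper_force: 40.0
[488.40878409 311.79552005 121.94158588] [ 7.93700519e+01 -1.53389849e-02  1.79975293e+02]
```

View pics/w6.png

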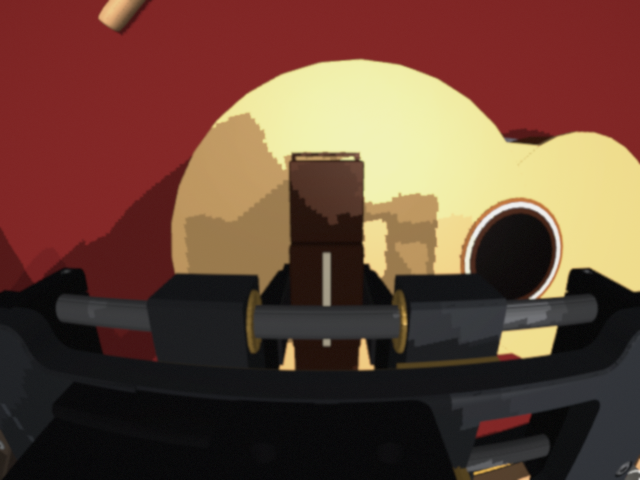

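The outline's far edge shows at row 153, columns 291–359, just beyond the bridge's end at row 161, columns 290–363.

```bash
python3 - <<'E'
from h import *
import pickle
f=pickle.load(open("w6.pkl","rb"));R=f["R"]
rel=lambda u,v,z:np.round(R.T@(wplane(f,u,v,z)-f["p"]),1)
z=f["p"][2]-3.6
print("outline far",rel(291.5,154,70),rel(358.5,154,70))
print("bridge end",rel(290,161,z+9),rel(363,161,z+9),"strip",rel(326.5,252,z+17),rel(326.5,346,z+17))
g=cv2.cvtColor(f["img"],cv2.COLOR_RGB2GRAY)
print(g[146:168,325],g[157,284:300],g[157,350:368])
E
```

```text
outline far [ 62.  -19.9  51.9] [61.9 18.5 52. ]
bridge end [ 59.9 -15.3  -5.4] [59.9 15.5 -5.4] strip [ 22.4   0.1 -13.4] [-22.7   0.1 -13.4]
[235 235 235 234 225 187 128  86  66  70  98 129 145 135  91  56  58  64
  64  65  64  65] [189 173 167 165 164 162 147 108  66  43  57  90 122 140 146 147] [216 218 212 184 139 102  87  86  96 129 180 219 231 235 235 235 235 235]
```

```bash
python3 -m pendant '[{"xyz":[-0.0005,0.0005,-0.01],"twist":[0,0,0],"claw":1},{"xyz":[-0.0005,0.0005,-0.018],"twist":[0,0,0],"claw":1},{"xyz":[-0.0005,0.0005,-0.025],"twist":[0,0,0],"claw":1},{"xyz":[-0.0005,0.0005,-0.03],"twist":[0,0,0],"claw":1},{"xyz":[-0.0005,0.0005,-0.034],"twist":[0,0,0],"claw":1},{"xyz":[-0.0005,0.0005,-0.036],"twist":[0,0,0],"claw":1},{"xyz":[-0.0005,0.0005,-0.038],"twist":[0,0,0],"claw":1},{"xyz":[-0.0005,0.0005,-0.038],"twist":[0,0,0],"claw":1},{"xyz":[-0.0005,0.0005,-0.038],"twist":[0,0,0],"claw":1},{"xyz":[-0.0005,0.0005,-0.038],"twist":[0,0,0],"claw":1}]'
python3 - <<'E'
from h import *
import pickle
f=wgrab();pickle.dump(f,open("w7.pkl","wb"));save(f,"w7");R=f["R"]
rel=lambda u,v,z:np.round(R.T@(wplane(f,u,v,z)-f["p"]),1)
print(f["p"],Ro.from_quat(f["s"]["eef_rot"]).as_euler('ZYX',degrees=True),f["s"]["contact_force"])
t=optics.grab_frame("scene");im=np.vstack([f["img"][120:270,220:470],t["img"][240:390,300:550]]);cv2.imwrite("pics/fin.png",cv2.resize(im,None,fx=2,fy=2,interpolation=cv2.INTER_CUBIC)[...,::-1])
E
```

```text
clock: 24.2
tcp_pos: [487.9, 312.3, 83.8]
eef_rot: [0.77, 0.639, 0.0, 0.0]
contact_force: [-0.2, 0.3, -0.9]
gripper_width: 31.7
gripper_force: 40.0
[487.86921226 312.26926935  83.81067055] [ 7.93699254e+01 -8.56086541e-03  1.79983346e+02] [-0.18747975  0.28077607 -0.90132066]
```

View pics/fin.png

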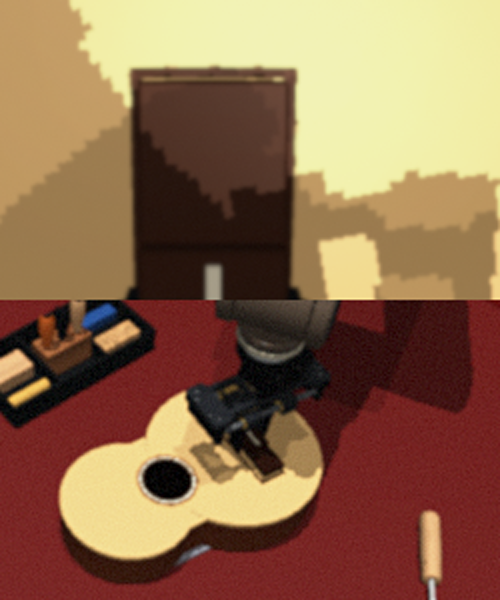

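The bridge hangs level inside the outline. The line shows evenly beyond its end, at columns 132–297 against the bridge's 137–293. No contact force is felt, so I'll hand in.

```bash
python3 -c "
from rig import order
print(order.sign_off())"
```

```text
the job is handed in; nothing more can be done
None
```

I turned the clamp knob to its stop and handed the job in with the bridge held level about 1 cm above the outline, centred and lined up to within about 1 mm by the wrist camera, after going back once to re-grip it 6 mm higher; no contact with the ukulele was felt, and the arm's clock read about 24 s of the 58 s allowed.

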